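Clip the empanada press shut

ROBOT

A 6-joint arm with a two-finger parallel gripper is mounted at the origin on the work surface. World frame = base frame: x ahead of the robot, y to its left, z up, the work surface at z = 0. Lengths are in m, angles in rad, forces in N, time in s.
With the tool pointing down it reaches from about 0.275 to 0.85 m from the base axis. Payload 19 kg.
Tool frame: the origin (TCP) lies midway between the tips of the shut fingers; the grasp point (between the pads) lies 19 mm behind it; z points along the fingers, y is the direction in which the jaws open and shut (so a half turn about z gives the same grasp; the last joint's range is limited). The gripper opens to 85 mm and grips with 20 to 120 N. Pads are 22 mm wide; open, the fingers measure 114 mm over their backs; the gripper's body (76 mm by 85 mm) begins 54 mm behind the grasp point. The pads swing forward as they close: fully open they stand 13 mm farther back than shut.
Start: joints at [1.08, 0.15, 1.437, -0, 1.554, -0.134], TCP at [0.201, 0.539, 0.231] pointing down, gripper open.
Joint ranges: [-2.8, 2.8], [-0.68, 2.1], [0.12, 2.68], [-1.39, 4.53], [0.16, 2.79], [-2.81, 2.81]. Speed limits (rad/s): [1.89, 1.89, 2.22, 3.01, 3.01, 3.01].

INTERFACE

Orientations are given as a unit quaternion [w, x, y, z].
In Python, from plant import sense, eyes, job_done gives the robot as it stands.
- The arm moves only by the tool send_rows, never from a script. Its argument "increments" is a list that holds one entry, the list of rows, each a list of 4 numbers: the shift along the world's x, y, z in mm, then the turn about the world's z in rad. A call has 1 to 5 rows; each row is the pose to reach, as a shift and turn from the pose measured when the call began; what a row does not reach only later rows make up. A row lasts 1/8 s, in which the tool goes at most 62.5 mm and 10.7 degrees, less where a joint would pass 70% of its speed; a pose out of reach is approached as far as the arm can. A call with a gripper value outside its range is refused whole. "jaw" is the finger opening in mm, from 0 to 85.4, set as the call begins (left out, the last holds). The fingers move at their own pace and stop on an object; the grip force is fixed at half the most. Time passes only in rows, so rows that repeat a pose let the fingers close. It gives the time, the measured TCP pose, the force and the opening at its end, in the units of the state.
- sense(): the state, without advancing time (a new reading comes with each control period).
- eyes.read_camera(name): name is "side" or "top" or "wrist"; returns the picture (384x512x3 uint8, red, green, blue); there is no depth.
- eyes.camera_info(name): a dict with "camera_matrix" (3x3 intrinsics, pixels), "eye" and "rotation" of the camera in the world. Camera axes: x right, y down, z forward; pixel columns grow to the right and rows downward; lengths in m; the calibration is good to about 2 mm. The wrist camera is an equidistant fisheye: a pixel r from the principal point sees the ray r / f radians off the axis. A picture is of the moment at which its call begins: read the wrist's pose just before it. camera_info takes no time and is no camera call; for the wrist camera it gives the pose at the moment of the call.
- job_done(): hands the job in, once; it reports no verdict.
The state is a dict: "time": time; "q": joint angles; "dq": joint speeds; "tau": joint torques, N m; "tcp_pos": TCP position; "tcp_rot": TCP orientation; "ft_force": force on the tool from outside, world axes, zero at the start; "torque": the same for the moment, N m; "width": finger opening in m.
Only numpy, scipy, OpenCV 4.12 (cv2) and the standard library are available. Lean on these libraries where they do the work, as an engineer would, in place of code of your own. Each camera call takes 0.05 s, during which the arm holds its last target.

TASK

Take the large wooden sprung clip off the wall of the utensil box, and use it to clamp the empanada press shut: gather the two lip tabs together and push the open clip right down over the middle of both, then let it close so that it alone keeps the press fully shut. Leave the clip standing upright on the tabs and do not knock over or push away the other things on the counter.

Things in the scene. Friction and masses are not known exactly. Their poses are not given: they have to be found in the camera images.
- clip: Large pale wooden spring clip like a big clothes peg, 75 g, 40 mm wide (y), 106 mm tall, two halves on a steel barrel of radius 10 mm along y. Origin: barrel centre. z: up its centre line (when clamped on 14 mm), levers up, jaws down; it opens along x. The frame is that of its -x half, so it turns 0.22 rad about y when opened evenly. Starts clamped jaws-down on the box wall, throat on its edge.
- clip_lever (a point): Top of the -x lever, 52 mm above the barrel. Levers: flat plates 5 mm thick; clamped on 14 mm they splay from 28 mm over their outsides at the barrel to 52 mm at the tops. Squeezing them along x about 40 mm above the barrel opens the clip, taking 10 N at first, 15 N fully open at a hard stop, where they are parallel and 28 mm over their outsides.
- clip_tip (a point): Inner edge of the -x jaw's tip, 54 mm below the barrel centre. The last 18 mm of each jaw is a flat pad 6 mm thick; the throat between the jaws is 44 mm deep, from the tips up to the barrel's underside. Fully open the tips are 37 mm apart inside and 51 mm below the barrel centre; let go, the pads close on 14 mm with about 9 N.
- clip_jaw (a joint): Opening of the clip, rad: 0 jaws shut on each other, 0.31 clamped on 14 mm (the box wall or the two closed tabs), 0.75 fully open.
- caddy: Open-topped wooden utensil box, fixed, 110 mm (x) by 200 mm (y), 100 mm tall, walls 14 mm thick. Origin: centre of its underside. The clip starts on the long wall on its -x side, whose mid-plane is 48 mm from the origin.
- press: White plastic empanada press standing spine-down in a fixed steel cradle (base 120 x 170 x 10 mm). Two half-moon halves, 150 mm across (y), 7 mm thick, hinged on the spine (the line x = 0, z = 20 mm, along y). Origin: centre of the underside. The fixed half is upright at x 0 to 7 mm, the moving half leans to -x. Within 45 mm of the spine each bulges 6 mm outward; beyond, the faces are flat.
- press_lip (a point): Middle of the top edge of the fixed half's tab, 112 mm above the counter (92 mm above the spine). Each half has such a flat tab, 50 mm wide in y, 7 mm thick, at the crown of its rim; shut, the two are 14 mm thick together (press x from -7 to 7 mm).
- leaf (a joint): Angle of the moving half, rad: 0 shut, growing as it leans to the press's -x. A spring returns it to about 0.55 to 0.7 whenever let go; 3 N at its tab hold it shut. At rest its tab is too far out for the open clip to span both tabs: they must be gathered first, for instance by pushing the moving tab shut with the outer jaw of the tilted open clip, the other jaw passing above the fixed tab.
- leaf_lip (a point): Middle of the top edge of the moving tab, 100 mm from the spine (8 mm taller than the fixed tab), half-way through its 7 mm thickness.
Mind the look-alikes: they are no part of the job. Several things have the shape of the clip; the one meant has the colours described above.

How it is judged:
On the way:
1. the clip, opened, is clear of the utensil box (distance of clip from where it was at the start of the episode above 0.05 m and value of joint clip_jaw above 0.5 rad and contact force between clip and caddy below 0.1 N), for 0.2 s.
At the end, for the whole second after the job is handed in: Moving half shut (under 0.05 rad), clip alone clamped on both tabs (jaw 0.22 to 0.42 rad, over 2 N), barrel centre within 20 mm of the tabs' middle in x and y, 115 to 142 mm above the counter (throat within 12 mm of the taller tab's top), upright within 0.3 rad, at rest (value of joint leaf below 0.05 rad and value of joint clip_jaw between 0.22 and 0.42 rad and y of clip in the frame of press between -0.02 and 0.02 m and x of clip in the frame of press between -0.02 and 0.02 m and z of clip in the frame of press between 0.115 and 0.142 m and angle between clip's own z axis and vertical below 0.3 rad and contact force between clip and press above 2 N and linear speed of clip below 0.02 m/s); the robot touches nothing.
It fails at once if another thing on the counter was pushed away by more than 30 mm (distance of any of pin, fork, bowl, jar, cutter, cup, spoon from where it was at the start of the episode above 0.03 m).
It fails at once if another thing was knocked over (angle between any of bowl, jar, cup's own z axis and vertical above 0.6 rad).
It also fails if it takes over 48 s, if anything falls off the work surface, if the arm or the gripper's body presses on something with over 40 N, if the wrist force passes 120 N, or if a joint passes its speed limit or range.

## Working session

There is one attempt and no reset: what is moved stays moved. The work goes in short steps, Python scripts to look and compute and a tool call to move; the robot and the scene stay as the last step left them, time stands still between calls to the robot, and variables do not carry over. Pictures are saved under pics/ and viewed, and the job is handed in when it is done.

Besides the shell and the picture viewer there is one more tool, called after ">>>" in YAML: its name, and indented under it one key for each argument. send_rows: Moves the arm, as the interface text tells. Its arguments: {"type":"object","properties":{"increments":{"type":"array"},"jaw":{"type":"number"}},"required":["increments"]}

```bash
mkdir -p pics; ls; python3 - <<'E'
from plant import sense, eyes
import cv2,numpy as np
print(sense())
for n in ["side","top","wrist"]:
    i=eyes.camera_info(n); print(n,i)
    cv2.imwrite(f"pics/{n}0.png",eyes.read_camera(n)[:,:,::-1])
E
```

```text
pics
{'time': 0.0, 'q': array([ 1.07999854e+00,  1.50983483e-01,  1.43802145e+00,  2.16233113e-05,
        1.55377827e+00, -1.34013924e-01]), 'dq': array([ 0.00074391, -0.00024338,  0.00092589,  0.00024202, -0.00213767,
       -0.00073302]), 'tau': array([-5.01337890e-04, -7.13066339e+01, -5.70853400e+01, -1.26011601e-04,
        9.12049989e-03, -3.21774837e-05]), 'tcp_pos': array([0.2007329 , 0.53857164, 0.23068166]), 'tcp_rot': array([-1.93243226e-04,  1.77447409e-01,  9.84130105e-01, -5.63137395e-04]), 'ft_force': array([-0.12438409,  0.61037346,  0.08834324]), 'torque': array([-0.01445268, -0.05196236, -0.00181593]), 'width': 0.08531661677789076}
side {'camera_matrix': array([[390.93669811,   0.        , 253.23856129],
       [  0.        , 390.93669811, 189.02229467],
       [  0.        ,   0.        ,   1.        ]]), 'eye': array([ 0.03895563, -0.64928298,  0.71971627]), 'rotation': array([-0.42851119,  0.84658544, -0.28310761,  0.13971876])}
top {'camera_matrix': array([[435.74176833,   0.        , 248.94907906],
       [  0.        , 435.74176833, 193.79385084],
       [  0.        ,   0.        ,   1.        ]]), 'eye': array([ 0.4483812 , -0.0029943 ,  1.18472067]), 'rotation': array([ 0.02108101, -0.70587083,  0.70780253, -0.01781949])}
wrist {'camera_matrix': array([[297.31863964,   0.        , 256.3841002 ],
       [  0.        , 297.31863964, 187.34779433],
       [  0.        ,   0.        ,   1.        ]]), 'eye': array([0.12300385, 0.56733856, 0.37402014]), 'rotation': array([0.13431138, 0.81059461, 0.56234821, 0.09306623])}
```

View pics/top0.png

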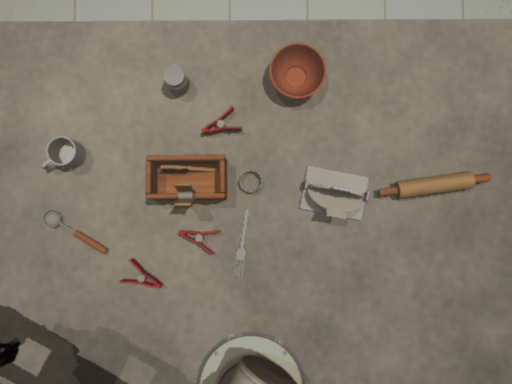

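View pics/side0.png

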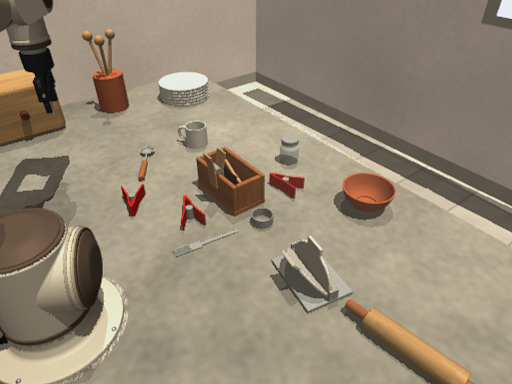

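View pics/wrist0.png

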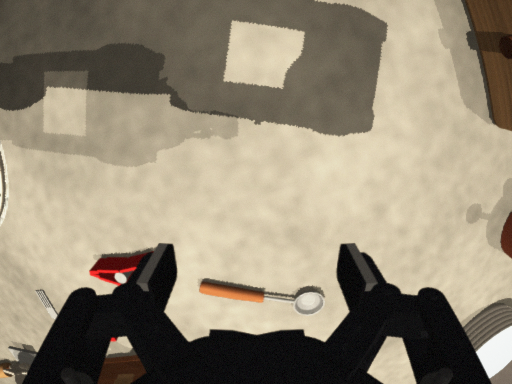

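```bash
cat > h.py <<'E'
import numpy as np,cv2
from scipy.spatial.transform import Rotation as R
from plant import sense, eyes, job_done
def Rm(q): return R.from_quat([q[1],q[2],q[3],q[0]]).as_matrix()
def ray(n,u,v,info=None):
    i=info or eyes.camera_info(n); K=i['camera_matrix']; x=(u-K[0,2])/K[0,0]; y=(v-K[1,2])/K[1,1]
    if n=='wrist':
        r=np.hypot(x,y); d=np.array([x/r*np.sin(r),y/r*np.sin(r),np.cos(r)]) if r>0 else np.array([0,0,1.])
    else: d=np.array([x,y,1.])
    return i['eye'],Rm(i['rotation'])@d
def onz(n,u,v,z,info=None):
    e,d=ray(n,u,v,info); return e+d*(z-e[2])/d[2]
def tri(*obs):
    A=0;b=0
    for o in obs:
        e,d=ray(*o); d=d/np.linalg.norm(d); P=np.eye(3)-np.outer(d,d); A=A+P;b=b+P@e
    return np.linalg.solve(A,b)
def proj(n,p,info=None):
    i=info or eyes.camera_info(n); K=i['camera_matrix']; c=Rm(i['rotation']).T@(np.asarray(p)-i['eye'])
    if n=='wrist':
        r=np.hypot(c[0],c[1]); t=np.arctan2(r,c[2]); x,y=c[0]/r*t,c[1]/r*t
    else: x,y=c[0]/c[2],c[1]/c[2]
    return np.array([K[0,0]*x+K[0,2],K[1,1]*y+K[1,2]])
def crop(src,u0,v0,w,h,k,out):
    im=cv2.imread(src)[v0:v0+h,u0:u0+w]; cv2.imwrite(out,cv2.resize(im,None,fx=k,fy=k,interpolation=cv2.INTER_CUBIC))
E
python3 - <<'E'
from h import *
crop('pics/top0.png',130,140,110,80,7,'pics/t_box.png')
crop('pics/top0.png',290,150,90,80,7,'pics/t_press.png')
crop('pics/side0.png',180,130,110,100,6,'pics/s_box.png')
crop('pics/side0.png',260,225,100,90,6,'pics/s_press.png')
E
```

```text
(no output)
```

View pics/t_box.png

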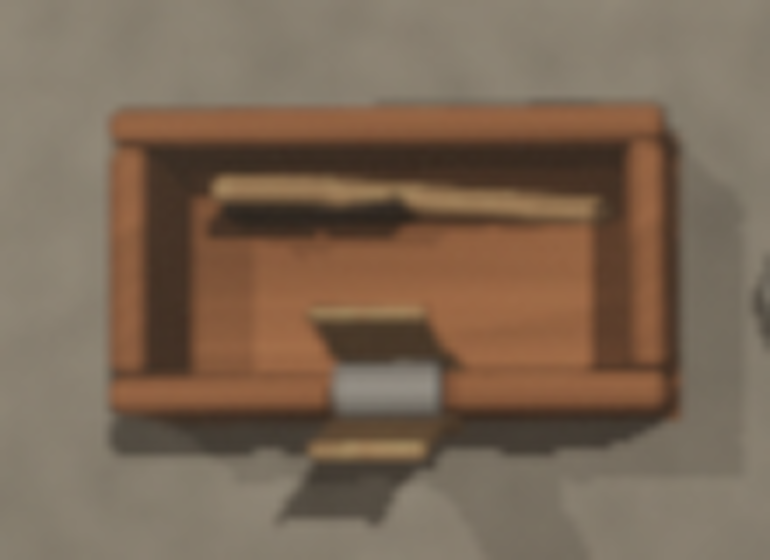

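View pics/t_press.png

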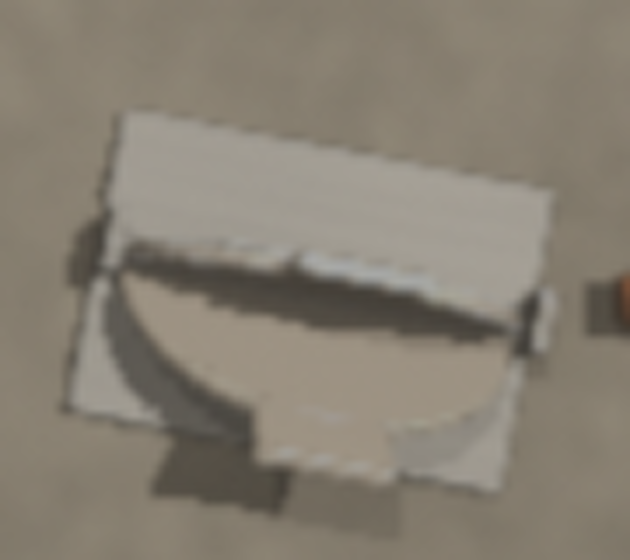

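View pics/s_box.png

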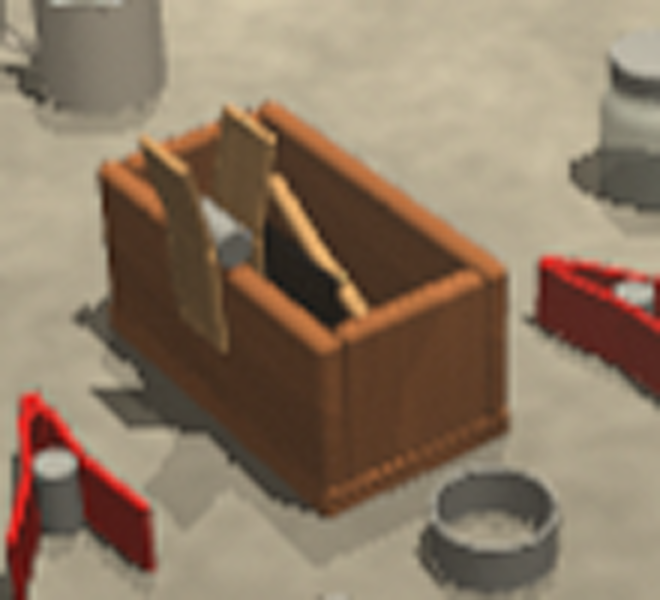

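View pics/s_press.png

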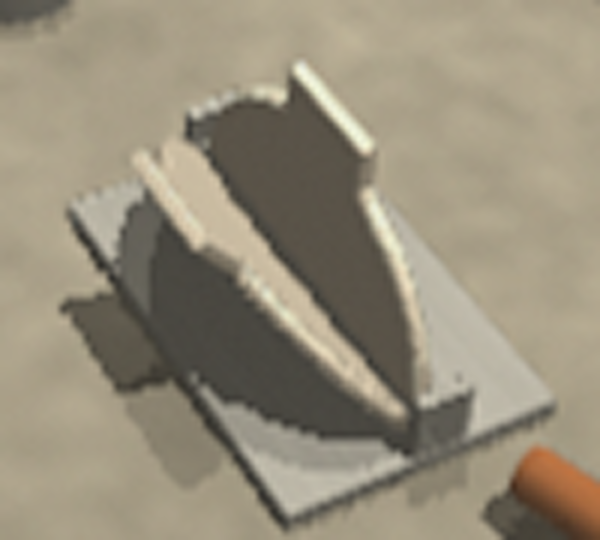

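```bash
python3 - <<'E'
from h import *
i=eyes.camera_info('top')
T=lambda c,z,o: onz('top',o[0]+c[0]/7-0.43,o[1]+c[1]/7-0.43,z,i)
o=(130,140)
C=[T(c,.1,o) for c in [(112,108),(665,104),(670,410),(112,412)]]
print('box',np.round(C,4), np.round(np.mean(C,0),4),'sz',np.linalg.norm(C[0]-C[1]),np.linalg.norm(C[1]-C[2]))
for n,c,z in [('barrelL',(333,388),.115),('barrelR',(441,388),.115),('lev+L',(308,315),.161),('lev+R',(422,315),.161),('lev-L',(310,450),.161),('lev-R',(424,450),.161)]: print(n,np.round(T(c,z,o),4))
o=(290,150)
C=[T(c,.01,o) for c in [(125,112),(553,190),(500,490),(68,408)]]
print('press',np.round(C,4), np.round(np.mean(C,0),4),'sz',np.linalg.norm(C[0]-C[1]),np.linalg.norm(C[1]-C[2]),np.linalg.norm(C[2]-C[3]),np.linalg.norm(C[3]-C[0]))
for a,b in [(0,1),(3,2),(3,0),(2,1)]:
  d=C[b]-C[a]; print(np.arctan2(d[1],d[0]))
for n,c,z in [('leafL',(255,462),.1),('leafR',(393,480),.1),('fixL',(298,258),.112),('fixR',(437,283),.112)]: print(n,np.round(T(c,z,o),4))
s=lambda c:(260+c[0]/6-.42,225+c[1]/6-.42); t=lambda c:(290+c[0]/7-.43,150+c[1]/7-.43)
# tri leaf and fixed tab outer corners
for n,a,b in [('fixL',(300,65),(298,252)),('fixR',(370,150),(437,278)),('leafL',(140,157),(258,462)),('leafR',(205,245),(393,478))]:
  print(n,np.round(tri(('side',*s(a)),('top',*t(b))),4))
E
```

```text
box [[0.6063 0.261  0.1   ]
 [0.6071 0.0628 0.1   ]
 [0.4974 0.0609 0.1   ]
 [0.4973 0.2598 0.1   ]] [0.552  0.1611 0.1   ] sz 0.19820656941605033 0.10968744919590537
barrelL [0.5048 0.1785 0.115 ]
barrelR [0.5047 0.1406 0.115 ]
lev+L [0.5271 0.1793 0.161 ]
lev+R [0.5269 0.1409 0.161 ]
lev-L [0.4816 0.1783 0.161 ]
lev-R [0.4815 0.14   0.161 ]
press [[ 0.5892 -0.1562  0.01  ]
 [ 0.5584 -0.321   0.01  ]
 [ 0.4428 -0.2987  0.01  ]
 [ 0.4748 -0.1332  0.01  ]] [ 0.5163 -0.2273  0.01  ] sz 0.16767648232651897 0.11770293531746039 0.16857058112665343 0.11671818489047343
-1.7554596920514414
-1.7613567645352153
-0.19891139054933582
-0.19122042489299693
leafL [ 0.4534 -0.1893  0.1   ]
leafR [ 0.4469 -0.2382  0.1   ]
fixL [ 0.5251 -0.2033  0.112 ]
fixR [ 0.5161 -0.2521  0.112 ]
fixL [ 0.5272 -0.2037  0.1095]
fixR [ 0.5172 -0.252   0.1095]
leafL [ 0.4552 -0.1925  0.0955]
leafR [ 0.4479 -0.2397  0.0943]
```

The three red clips at (220,123), (199,238) and (141,278) are lying on the counter. The pale wooden one at (184,193) sits on the box's -x wall and is confirmed in the crop. Its measured barrel is at (0.5045, 0.160), matching the wall mid-plane. Moving above it now.

>>> send_rows:
  increments:
    - [[32,-40,2,-0.17],[64,-80,4,-0.34],[96,-120,6,-0.51],[128,-160,8,-0.68],[160,-200,10,-0.85]]
  jaw: 85

```text
time: 0.78
tcp_pos: [0.3615, 0.3372, 0.2408]
tcp_rot: [-0.0, 0.57, 0.822, -0.0]
ft_force: [0.2, 1.2, -0.5]
width: 0.085
```

>>> send_rows:
  increments:
    - [[32,-40,0,-0.16],[64,-80,0,-0.32],[96,-120,0,-0.36],[125,-160,0,-0.36],[143,-179,0,-0.36]]

```text
time: 1.4
tcp_pos: [0.5055, 0.1561, 0.2406]
tcp_rot: [-0.0, 0.708, 0.706, -0.001]
ft_force: [0.3, -0.1, 0.8]
width: 0.0849
```

>>> send_rows:
  increments:
    - [[0,0,0,0],[0,0,0,0]]

```text
time: 1.65
tcp_pos: [0.5051, 0.1564, 0.2404]
tcp_rot: [-0.001, 0.708, 0.706, -0.001]
ft_force: [-0.4, -0.9, -0.2]
width: 0.085
```

```bash
python3 - <<'E'
from h import *
cv2.imwrite('pics/w1.png',eyes.read_camera('wrist')[:,:,::-1])
for p in [(0.4815,.159,.161),(.527,.159,.161),(.5045,.16,.115)]: print(proj('wrist',p))
E
```

```text
[227.08663042 192.97987617]
[284.03025235 192.81155091]
[256.01783166 175.32394648]
```

View pics/w1.png

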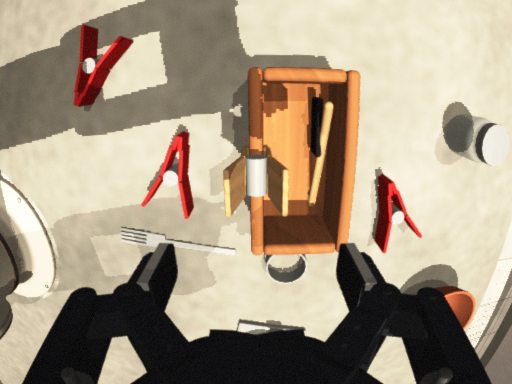

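The wrist view shows the lever tops at (226,195) and (286,190) and the barrel at (257,175). These agree with the projections, so I'm descending.

>>> send_rows:
  increments:
    - [[0,3,-30,0],[0,3,-60,0],[0,3,-90,0],[0,3,-112,0],[0,3,-112,0]]

```text
time: 2.33
tcp_pos: [0.5038, 0.1604, 0.1275]
tcp_rot: [-0.001, 0.708, 0.707, -0.002]
ft_force: [0.4, 0.1, 1.4]
width: 0.0851
```

>>> send_rows:
  increments:
    - [[0,0,0,0],[0,0,0,0],[0,0,0,0],[0,0,0,0],[0,0,0,0]]
  jaw: 22

```text
time: 2.95
tcp_pos: [0.5056, 0.1606, 0.1303]
tcp_rot: [0.0, 0.708, 0.707, 0.001]
ft_force: [2.3, 0.8, 18.7]
width: 0.0261
```

>>> send_rows:
  increments:
    - [[0,0,0,0],[0,0,0,0]]

```text
time: 3.2
tcp_pos: [0.5057, 0.1607, 0.1307]
tcp_rot: [0.001, 0.708, 0.707, 0.001]
ft_force: [0.0, 0.3, -1.4]
width: 0.0265
```

```bash
python3 - <<'E'
from h import *
cv2.imwrite('pics/s2.png',eyes.read_camera('side')[:,:,::-1])
crop('pics/s2.png',160,90,130,120,5,'pics/s2c.png')
E
```

```text
(no output)
```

View pics/s2c.png

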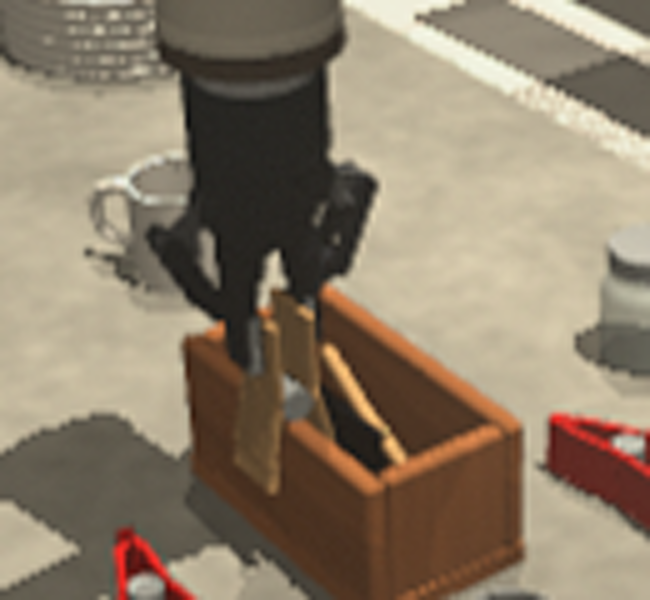

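>>> send_rows:
  increments:
    - [[0,0,15,0],[0,0,40,0],[0,0,70,0],[0,0,105,0],[0,0,140,0]]

```text
time: 3.88
tcp_pos: [0.5053, 0.1606, 0.2725]
tcp_rot: [0.001, 0.708, 0.707, 0.001]
ft_force: [0.3, 0.6, -1.1]
width: 0.0269
```

>>> send_rows:
  increments:
    - [[0,-20,0,0.1],[0,-60,0,0.2],[0,-110,0,0.3],[0,-160,0,0.4],[0,-200,0,0.5]]

```text
time: 4.5
tcp_pos: [0.5049, -0.0411, 0.2735]
tcp_rot: [0.001, 0.51, 0.86, 0.001]
ft_force: [0.3, 1.0, -1.0]
width: 0.0265
```

>>> send_rows:
  increments:
    - [[0,0,0,0],[0,0,0,0]]

```text
time: 4.75
tcp_pos: [0.5049, -0.0409, 0.2742]
tcp_rot: [0.001, 0.51, 0.86, 0.001]
ft_force: [0.1, -0.1, -1.8]
width: 0.0268
```

```bash
python3 - <<'E'
from h import *
s=sense(); print(s['tcp_pos'],s['tcp_rot'],s['width'])
for n in ['side','top','wrist']: cv2.imwrite(f'pics/{n}3.png',eyes.read_camera(n)[:,:,::-1])
u=proj('side',s['tcp_pos']).astype(int); print(u)
crop('pics/side3.png',max(u[0]-50,0),max(u[1]-50,0),100,110,5,'pics/s3c.png')
E
```

```text
[ 0.50490697 -0.04090165  0.27422114] [8.12988149e-04 5.10303015e-01 8.59993152e-01 1.39656829e-03] 0.026824474136865648
[258 146]
```

View pics/s3c.png

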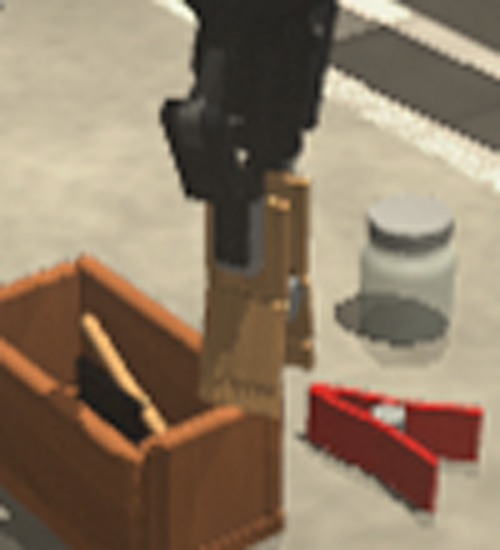

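View pics/wrist3.png

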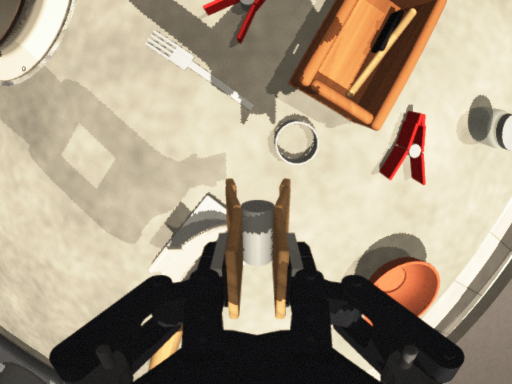

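```bash
python3 - <<'E'
from h import *
s=sense(); t=s['tcp_pos']; y=.5; e=np.array([np.cos(y),np.sin(y),0]); r=np.array([-np.sin(y),np.cos(y),0])
o=np.array([258-50,146-50])
def P(a,b,h): 
    q=proj('side',t+e*a+r*b+np.array([0,0,h])); return np.round((q-o+.42)*5,0)
for h in (-.066,-.07,-.074,-.078): print('tip',h,'-x outer/inner near',P(-.0245,-.02,h),P(-.0185,-.02,h),'far outer',P(-.0245,.02,h),'+x near outer', P(.0245,-.02,h))
for h in (.026,.03,.034,.038): print('top',h,P(-.014,-.02,h),P(-.009,-.02,h),P(.014,-.02,h))
for h in (-.017,-.021,-.025): print('barrel',h,P(0,-.02,h))
E
python3 - <<'E'
import sys; sys.path.insert(0,'.')
from h import *
crop('pics/side3.png',240,120,40,65,9,'pics/s3d.png')
E
```

```text
tip -0.066 -x outer/inner near [270. 412.] [276. 405.] far outer [192. 392.] +x near outer [312. 358.]
tip -0.07 -x outer/inner near [270. 419.] [276. 412.] far outer [192. 399.] +x near outer [311. 365.]
tip -0.074 -x outer/inner near [270. 426.] [276. 419.] far outer [192. 406.] +x near outer [311. 372.]
tip -0.078 -x outer/inner near [270. 433.] [275. 427.] far outer [192. 413.] +x near outer [311. 379.]
top 0.026 [282. 226.] [286. 220.] [306. 197.]
top 0.03 [282. 217.] [286. 212.] [307. 189.]
top 0.034 [282. 209.] [286. 204.] [307. 181.]
top 0.038 [282. 201.] [286. 196.] [307. 173.]
barrel -0.017 [293. 295.]
barrel -0.021 [293. 302.]
barrel -0.025 [293. 310.]
```

View pics/s3d.png

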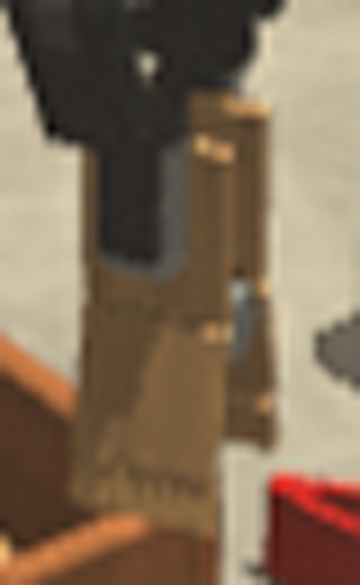

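The clip is held upright, with the tips about 68 mm below the TCP. The tool can't tilt, so I'll gather the tabs with a yawed clip: the left front corner pushes the leaf while the right jaw passes beside the fixed tab, then I rotate it straight. Checking that path numerically first.

```bash
cat > plan.py <<'E'
from h import *
O=np.array([.5175,-.2277]);Y=-.19
ex=np.array([np.cos(Y),np.sin(Y)]);ey=np.array([-np.sin(Y),np.cos(Y)])
W=lambda c:O+1e-3*(c[0]*ex+c[1]*ey)
def loc(p): d=(np.asarray(p)[:2]-O)*1e3; return np.array([d@ex,d@ey])
if __name__=='__main__':
  wp=[(-88,30,.87,235),(-88,30,.87,84),(-60,30,.87,88),(-38,30,.87,94),(-16,30,.87,98),(-7,26,.5,98),(-1.5,10,.25,98),(1,0,0,98),(1,0,0,82)]
  for w in wp: print(w, np.round(np.r_[W(w)*1e3,w[3]+68,w[2]+Y],3))
  for a,b in zip(wp[4:7],wp[5:8]):
    for t in np.linspace(0,1,5):
      c=np.array(a)*(1-t)+np.array(b)*t; p=c[2]; e=np.array([np.cos(p),np.sin(p)]); r=np.array([-e[1],e[0]])
      fixtop=112-c[3]; gR=18.5-.22*fixtop; gL=18.5-.22*(119-c[3])
      Lx=(c[:2]-gL*e-20*r); Rf=c[:2]+gR*e-20*r
      print(np.round(c,2),'margin fixed corner',round(gR-(np.array([7,25])-c[:2])@e,1),'Rf',np.round(Rf,1),'L',np.round(Lx,1))
E
python3 plan.py
```

```text
(-88, 30, 0.87, 235) [ 436.749 -181.62   303.       0.68 ]
(-88, 30, 0.87, 84) [ 436.749 -181.62   152.       0.68 ]
(-60, 30, 0.87, 88) [ 464.246 -186.908  156.       0.68 ]
(-38, 30, 0.87, 94) [ 485.85  -191.063  162.       0.68 ]
(-16, 30, 0.87, 98) [ 507.454 -195.218  166.       0.68 ]
(-7, 26, 0.5, 98) [ 5.15536e+02 -2.00846e+02  1.66000e+02  3.10000e-01]
(-1.5, 10, 0.25, 98) [ 5.17916e+02 -2.17597e+02  1.66000e+02  6.00000e-02]
(1, 0, 0, 98) [ 5.18482e+02 -2.27889e+02  1.66000e+02 -1.90000e-01]
(1, 0, 0, 82) [ 5.18482e+02 -2.27889e+02  1.50000e+02 -1.90000e-01]
[-16.    30.     0.87  98.  ] margin fixed corner 4.4 Rf [ 9.2 28.9] L [-9.7  6.5]
[-13.75  29.     0.78  98.  ] margin fixed corner 3.4 Rf [11.3 25.6] L [-9.6  5. ]
[-11.5   28.     0.68  98.  ] margin fixed corner 3.0 Rf [13.1 22.3] L [-9.6  3.7]
[-9.25 27.    0.59 98.  ] margin fixed corner 3.1 Rf [14.7 19. ] L [-9.6  2.7]
[-7.  26.   0.5 98. ] margin fixed corner 3.6 Rf [16.1 15.8] L [-9.6  1.8]
[-7.  26.   0.5 98. ] margin fixed corner 3.6 Rf [16.1 15.8] L [-9.6  1.8]
[-5.62 22.    0.44 98.  ] margin fixed corner 2.7 Rf [16.8 10.4] L [-9.7 -2. ]
[-4.25 18.    0.38 98.  ] margin fixed corner 2.4 Rf [17.4  5. ] L [-9.8 -5.7]
[-2.88 14.    0.31 98.  ] margin fixed corner 2.6 Rf [17.9 -0.3] L [-9.9 -9.3]
[-1.5  10.    0.25 98.  ] margin fixed corner 3.5 Rf [18.4 -5.6] L [-10.  -12.8]
[-1.5  10.    0.25 98.  ] margin fixed corner 3.5 Rf [18.4 -5.6] L [-10.  -12.8]
[-0.88  7.5   0.19 98.  ] margin fixed corner 4.4 Rf [18.  -9.3] L [-10.8 -14.7]
[-0.25  5.    0.12 98.  ] margin fixed corner 5.7 Rf [ 17.5 -12.9] L [-11.5 -16.6]
[3.8e-01 2.5e+00 6.0e-02 9.8e+01] margin fixed corner 7.4 Rf [ 17.  -16.5] L [-12.2 -18.3]
[ 1.  0.  0. 98.] margin fixed corner 9.4 Rf [ 16.4 -20. ] L [-12.9 -20. ]
```

>>> send_rows:
  increments:
    - [[-14,-30,0,0.06],[-34,-70,0,0.12],[-54,-110,0,0.18],[-68,-141,0,0.18],[-68,-141,0,0.18]]

```text
time: 5.52
tcp_pos: [0.4364, -0.1821, 0.2739]
tcp_rot: [0.001, 0.431, 0.902, 0.001]
ft_force: [-0.5, 0.5, -1.0]
width: 0.0267
```

>>> send_rows:
  increments:
    - [[0,0,-30,0],[0,0,-60,0],[0,0,-85,0],[0,0,-85,0]]

```text
time: 6.02
tcp_pos: [0.4362, -0.1807, 0.1877]
tcp_rot: [-0.001, 0.43, 0.903, 0.001]
ft_force: [1.7, 0.1, -0.8]
width: 0.0268
```

```bash
cat > look.py <<'E'
import sys
from plan import *
n=sys.argv[1]; s=sense(); t=s['tcp_pos']; ax=s['tcp_rot']; a=2*np.arctan2(ax[2],ax[1])-np.pi/2
a=a-.5*0; yaw=np.pi/2-0-(np.arctan2(2*ax[2]*ax[2]-1,2*ax[1]*ax[2])) ; yaw=np.arctan2(2*ax[2]**2-1,2*ax[1]*ax[2])
print('t',s['time'],'tcp',np.round(t*1e3,1),'local',np.round(loc(t),1),'psi',round(yaw-Y,3),'tip z',round(t[2]*1e3-68,1),'F',np.round(s['ft_force'],1),'w',s['width'])
for c in sys.argv[2:]:
    cv2.imwrite(f'pics/{c}{n}.png',eyes.read_camera(c)[:,:,::-1])
    if c=='side': crop(f'pics/side{n}.png',240,170,130,130,6,f'pics/sc{n}.png'); im=cv2.imread(f'pics/sc{n}.png'); cv2.imwrite(f'pics/sc{n}.png',cv2.resize(im,(600,600)))
    if c=='top': crop(f'pics/top{n}.png',280,140,110,90,7,f'pics/tc{n}.png')
E
python3 look.py 4 side top
```

```text
t 6.025 tcp [ 436.2 -180.7  187.7] local [-88.7  30.8] psi 0.871 tip z 119.7 F [ 1.7  0.1 -0.8] w 0.026828219023664744
```

View pics/sc4.png

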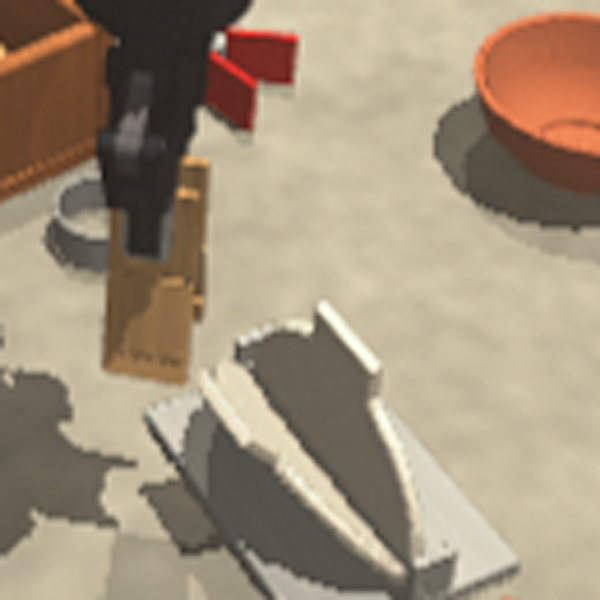

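View pics/top4.png

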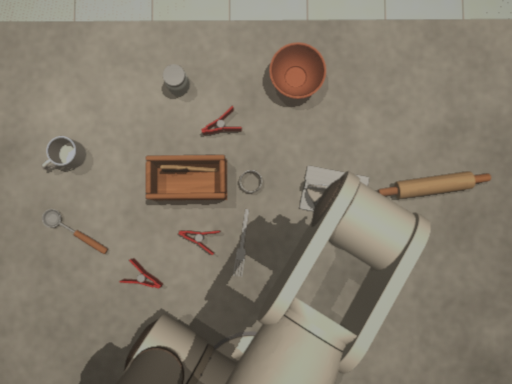

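The side crop shows the clip above and outside the leaning tab at (235,410), with the right jaw clear. Continuing down.

>>> send_rows:
  increments:
    - [[0,-1,-12,0],[0,-1,-24,0],[0,-1,-36,0],[0,-1,-36,0]]

```text
time: 6.62
tcp_pos: [0.4365, -0.1823, 0.1528]
tcp_rot: [0.0, 0.431, 0.903, 0.001]
ft_force: [-0.1, 0.0, -0.8]
width: 0.0269
```

```bash
python3 look.py 5 side
```

```text
t 6.625 tcp [ 436.5 -182.3  152.8] local [-88.1  29.3] psi 0.871 tip z 84.8 F [-0.1  0.  -0.8] w 0.026917899515533864
```

View pics/sc5.png

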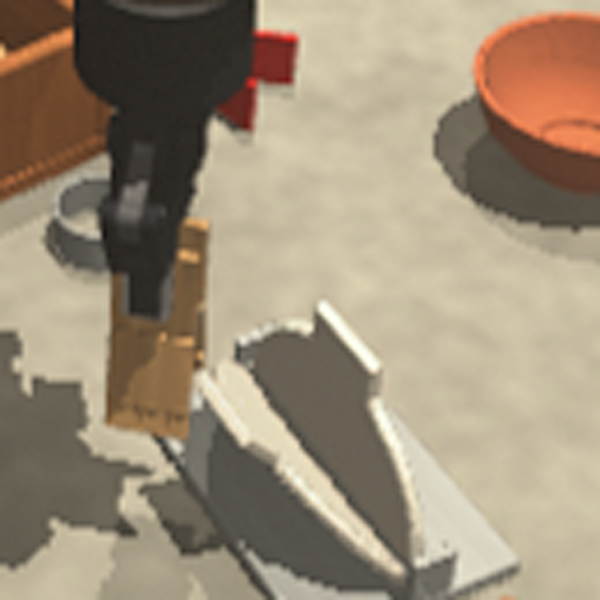

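Now the push. The target is (464,-187,156), then (486,-191,162).

>>> send_rows:
  increments:
    - [[9,-1,0,0],[18,-3,1,0],[28,-5,3,0],[38,-7,5,0],[49,-9,9,0]]

```text
time: 7.3
tcp_pos: [0.4864, -0.1916, 0.1626]
tcp_rot: [0.0, 0.431, 0.903, 0.001]
ft_force: [-2.0, 0.3, -1.8]
width: 0.0267
```

```bash
python3 look.py 6 side
```

```text
t 7.3 tcp [ 486.4 -191.6  162.6] local [-37.3  29.6] psi 0.871 tip z 94.6 F [-2.   0.3 -1.8] w 0.02665917324592875
```

View pics/sc6.png

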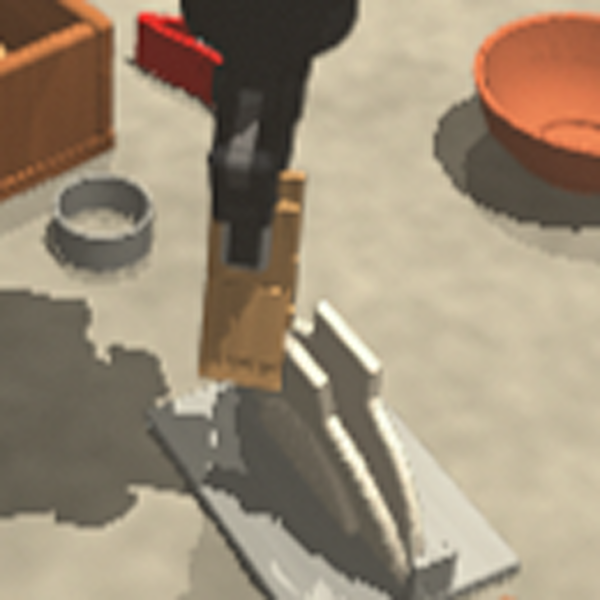

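The leaf is closing under the jaw, with the tabs now at (300,350) and (350,340), and the reaction force is only 2 N. Continuing.

>>> send_rows:
  increments:
    - [[6,-1,1,0],[12,-2,2,0],[18,-3,3,0],[21,-4,3,0],[21,-4,3,0]]

```text
time: 7.98
tcp_pos: [0.5085, -0.1958, 0.166]
tcp_rot: [0.0, 0.431, 0.903, 0.001]
ft_force: [-3.9, 0.2, 1.2]
width: 0.0265
```

```bash
python3 look.py 7 side
```

```text
t 7.975 tcp [ 508.5 -195.8  166. ] local [-14.9  29.6] psi 0.871 tip z 98.0 F [-3.9  0.2  1.2] w 0.02648708889116617
```

View pics/sc7.png

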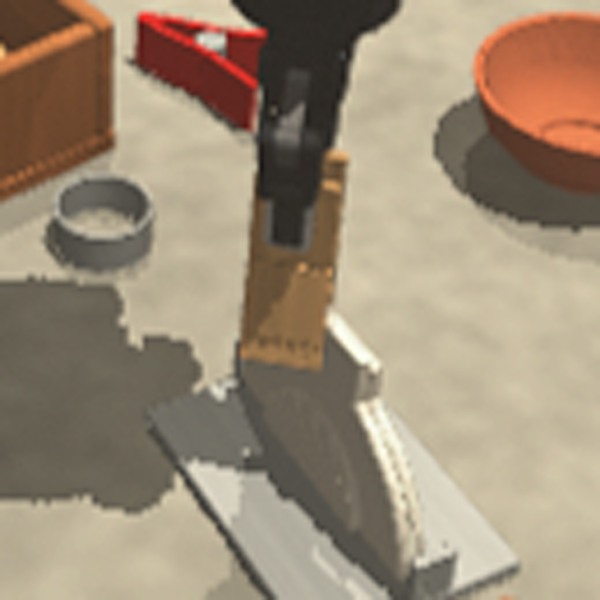

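The leaf is nearly shut and the two tabs lie together. Now the turn, in small steps.

>>> send_rows:
  increments:
    - [[1,-1,0,-0.09],[3,-2,0,-0.18],[5,-4,0,-0.28],[7,-5,0,-0.37],[7,-5,0,-0.37]]

```text
time: 8.65
tcp_pos: [0.5155, -0.2008, 0.1659]
tcp_rot: [0.001, 0.589, 0.808, 0.001]
ft_force: [-2.7, 1.3, -0.3]
width: 0.0268
```

```bash
python3 look.py 8 side
```

```text
t 8.65 tcp [ 515.5 -200.8  165.9] local [-7.1 26.1] psi 0.501 tip z 97.9 F [-2.7  1.3 -0.3] w 0.02682041077652237
```

View pics/sc8.png

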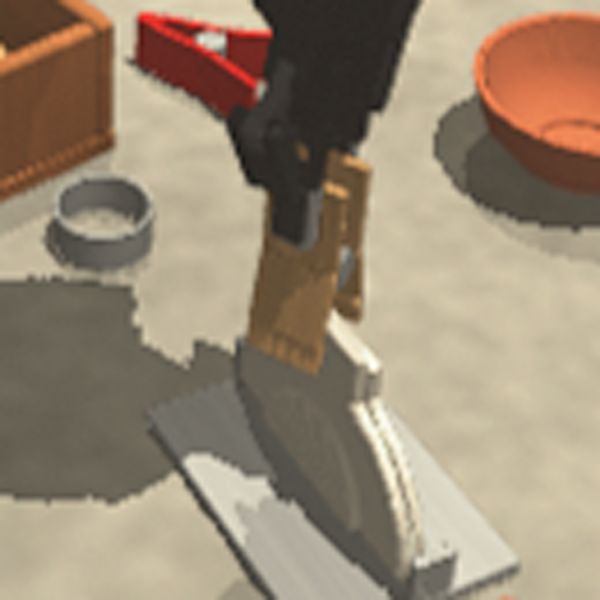

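>>> send_rows:
  increments:
    - [[1,-4,0,-0.06],[1,-8,0,-0.12],[2,-13,0,-0.19],[2,-17,0,-0.25],[2,-17,0,-0.25]]

```text
time: 9.32
tcp_pos: [0.5173, -0.218, 0.1659]
tcp_rot: [0.001, 0.684, 0.729, 0.001]
ft_force: [-3.0, -0.3, -1.7]
width: 0.0266
```

```bash
python3 look.py 9 side
```

```text
t 9.325 tcp [ 517.3 -218.   165.9] local [-2.1  9.5] psi 0.254 tip z 97.9 F [-3.  -0.3 -1.7] w 0.026586365743140623
```

View pics/sc9.png

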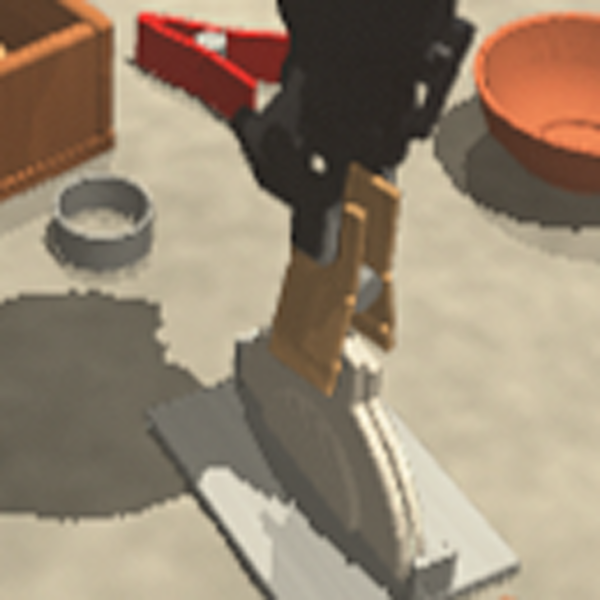

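>>> send_rows:
  increments:
    - [[0,-3,0,-0.06],[1,-5,0,-0.13],[1,-8,0,-0.19],[1,-10,0,-0.25],[1,-10,0,-0.25]]

```text
time: 10.0
tcp_pos: [0.5183, -0.2277, 0.1659]
tcp_rot: [0.001, 0.769, 0.64, 0.001]
ft_force: [-2.5, 0.3, -0.8]
width: 0.0265
```

```bash
python3 look.py 10 side wrist
```

```text
t 10.0 tcp [ 518.3 -227.7  165.9] local [0.8 0.1] psi 0.007 tip z 97.9 F [-2.5  0.3 -0.8] w 0.026518729760780044
```

View pics/sc10.png

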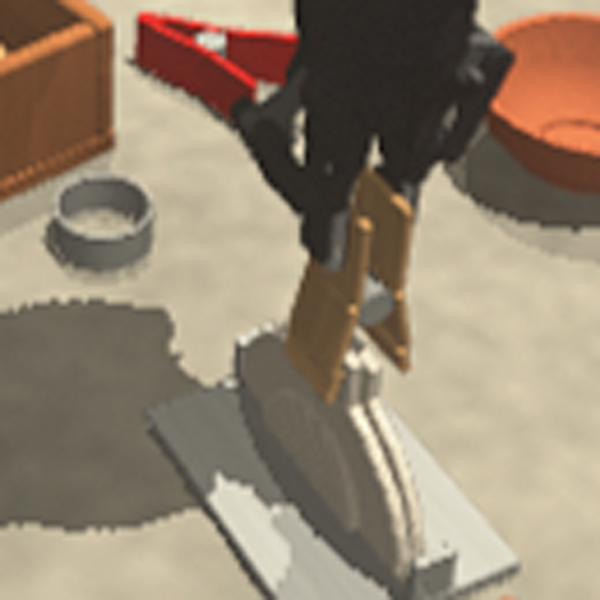

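View pics/wrist10.png

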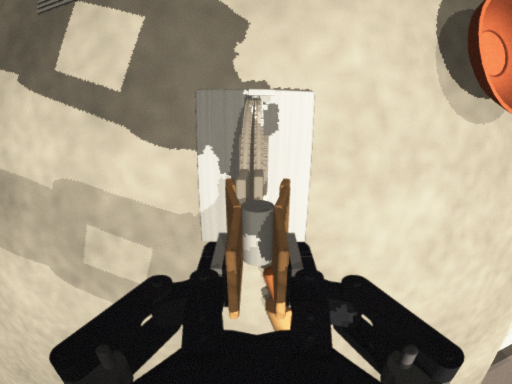

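>>> send_rows:
  increments:
    - [[-1,0,-4,0],[-1,0,-8,0],[-1,0,-12,0],[-1,0,-16,0],[-1,0,-16,0]]

```text
time: 10.72
tcp_pos: [0.5171, -0.2276, 0.1494]
tcp_rot: [0.001, 0.768, 0.64, 0.001]
ft_force: [-2.0, 0.5, -1.3]
width: 0.0266
```

```bash
python3 look.py 11 side wrist
```

```text
t 10.725 tcp [ 517.1 -227.6  149.4] local [-0.4  0. ] psi 0.008 tip z 81.4 F [-2.   0.5 -1.3] w 0.026554801859093098
```

View pics/sc11.png

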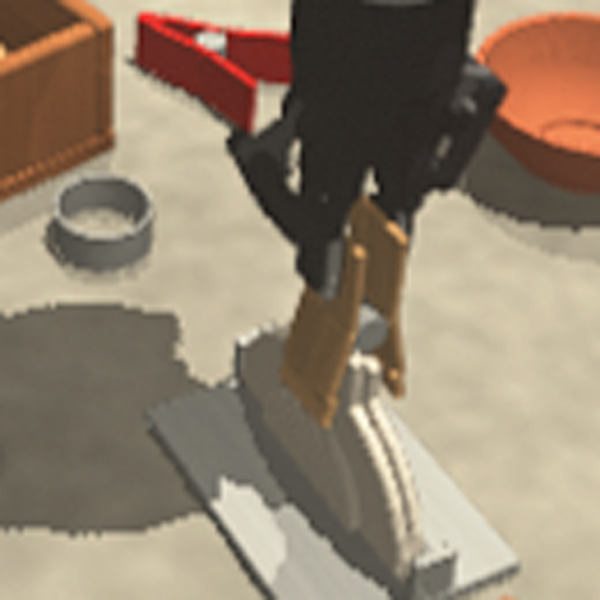

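View pics/wrist11.png

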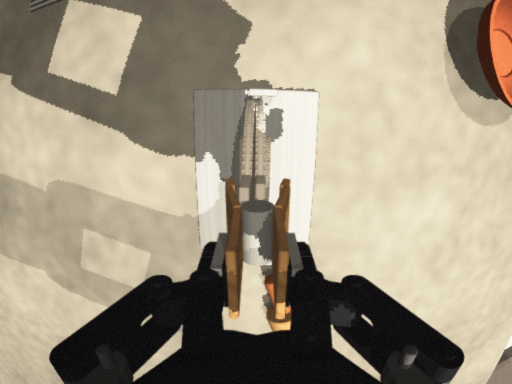

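The clip is down over both tabs, with the barrel underside about 2 mm above the taller tab. Letting it close in steps.

>>> send_rows:
  increments:
    - [[0,0,0,0],[0,0,0,0],[0,0,0,0]]
  jaw: 40

```text
time: 11.2
tcp_pos: [0.5172, -0.2276, 0.1497]
tcp_rot: [0.001, 0.768, 0.64, 0.001]
ft_force: [-2.4, -0.1, -1.2]
width: 0.0404
```

>>> send_rows:
  increments:
    - [[0,0,0,0],[0,0,0,0],[0,0,0,0]]
  jaw: 54

```text
time: 11.58
tcp_pos: [0.5174, -0.2277, 0.1499]
tcp_rot: [0.001, 0.768, 0.64, 0.001]
ft_force: [0.4, -0.1, -1.1]
width: 0.0537
```

```bash
python3 look.py 12 side wrist
```

```text
t 11.575 tcp [ 517.4 -227.7  149.9] local [-0.1 -0. ] psi 0.008 tip z 81.9 F [ 0.4 -0.1 -1.1] w 0.05365252701171369
```

View pics/sc12.png

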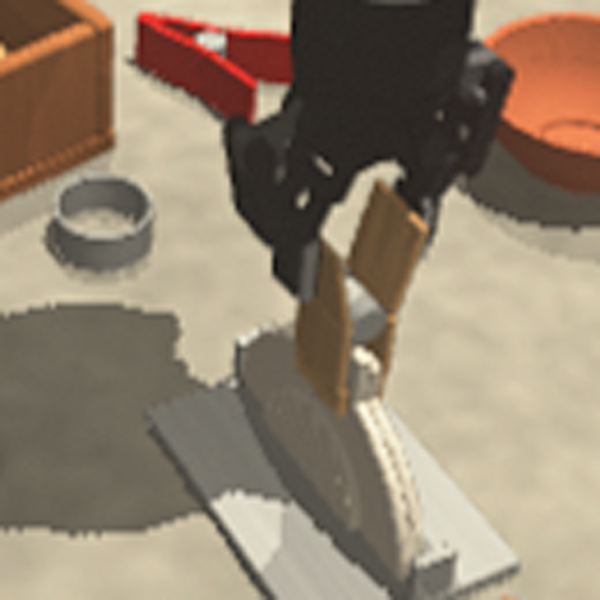

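View pics/wrist12.png

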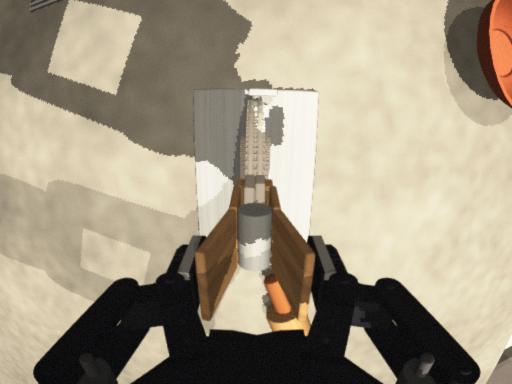

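>>> send_rows:
  increments:
    - [[0,0,0,0],[0,0,0,0],[0,0,0,0],[0,0,0,0]]
  jaw: 85

```text
time: 12.18
tcp_pos: [0.5173, -0.2277, 0.1499]
tcp_rot: [0.001, 0.768, 0.64, 0.001]
ft_force: [0.1, 0.2, -0.7]
width: 0.0849
```

>>> send_rows:
  increments:
    - [[0,0,15,0],[0,0,35,0],[0,0,65,0],[0,0,95,0],[0,0,125,0]]

```text
time: 12.8
tcp_pos: [0.5173, -0.2276, 0.2771]
tcp_rot: [0.002, 0.768, 0.64, 0.001]
ft_force: [-0.5, -0.5, -0.2]
width: 0.0852
```

>>> send_rows:
  increments:
    - [[-40,30,10,0],[-80,60,20,0],[-120,100,20,0],[-160,140,20,0],[-180,160,20,0]]

```text
time: 13.42
tcp_pos: [0.3356, -0.0662, 0.2985]
tcp_rot: [0.003, 0.768, 0.64, 0.002]
ft_force: [0.3, 0.1, 0.4]
width: 0.085
```

>>> send_rows:
  increments:
    - [[0,30,0,0],[0,60,0,0],[0,90,0,0],[0,120,0,0],[0,120,0,0]]

```text
time: 14.05
tcp_pos: [0.3353, 0.0552, 0.2995]
tcp_rot: [0.003, 0.767, 0.641, 0.002]
ft_force: [0.2, -0.4, -0.3]
width: 0.085
```

```bash
python3 look.py 13 side top; python3 -c "
from h import *
crop('pics/side13.png',280,190,80,100,6,'pics/sd13.png')"
```

```text
t 14.05 tcp [335.3  55.2 299.5] local [-232.4  243.4] psi 0.011 tip z 231.5 F [ 0.2 -0.4 -0.3] w 0.08504356623827422
```

View pics/sd13.png

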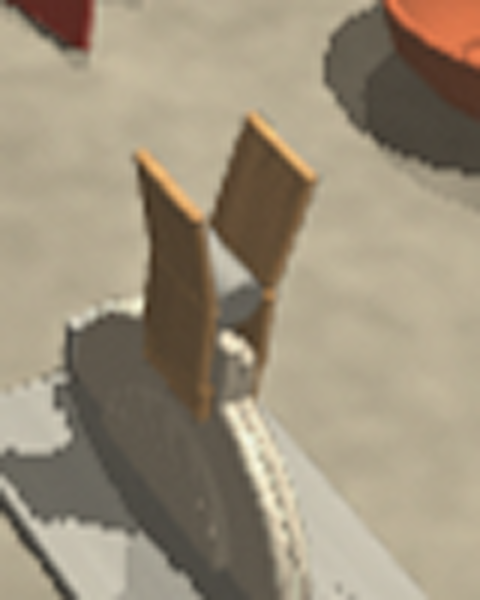

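View pics/tc13.png

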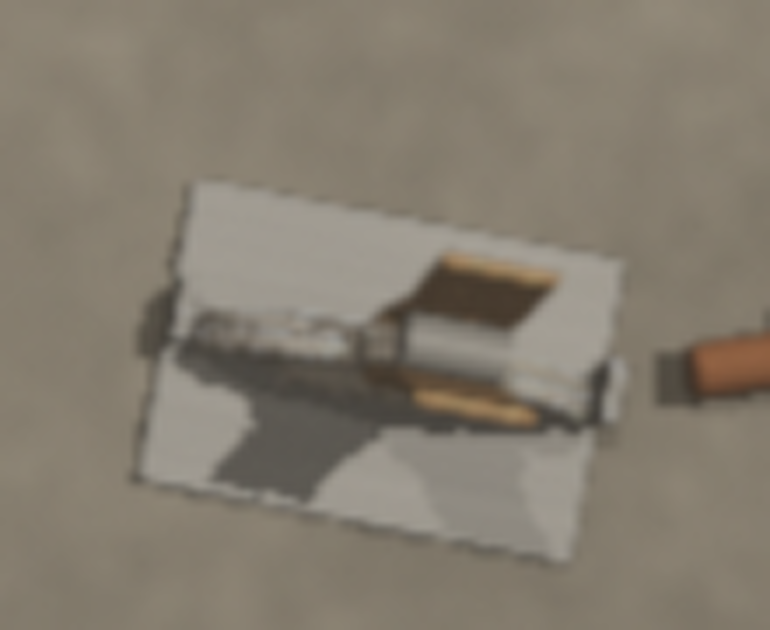

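View pics/top13.png

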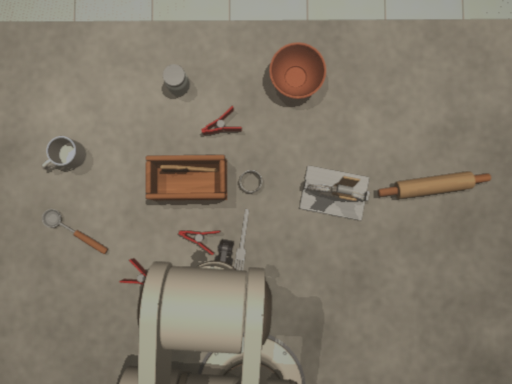

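```bash
python3 - <<'E'
from plan import *
T=lambda c,z: onz('top',280+c[0]/7-.43,140+c[1]/7-.43,z)
for z in(.132,.14): print('barrel mid',z,loc(T((463,347),z)))
for z in (.178,.184,.19): print('levers',z,loc(T((502,270),z)),loc(T((478,408),z)))
S=lambda c:('side',280+c[0]/6-.42,190+c[1]/6-.42); U=lambda c:('top',280+c[0]/7-.43,140+c[1]/7-.43)
for n,a,b in [('lev+ -y top',(316,180),(555,275)),('lev- -y top',(203,222),(533,420)),('lev- +y',(142,152),(418,395)),('lev+ +y',(253,115),(445,258))]:
  p=tri(S(a),U(b)); print(n,np.round(loc(p),1),round(p[2]*1e3,1))
E
```

```text
barrel mid 0.132 [ 0.33953301 -4.58649864]
barrel mid 0.14 [-0.50135224 -2.97395505]
levers 0.178 [23.04156214 -3.52905536] [-23.44274853  -3.69021514]
levers 0.184 [22.24677849 -2.27068861] [-23.96048824  -2.43088789]
levers 0.19 [21.45199483 -1.01232186] [-24.47822795  -1.17156064]
lev+ -y top [ 24.1 -19.8] 184.4
lev- -y top [-23.8 -21.1] 184.9
lev- +y [-23.3  17.9] 186.3
lev+ +y [22.6 17.2] 186.9
```

```bash
python3 -c "
from plant import job_done
print(job_done())"
```

```text
the job is handed in; nothing more can be done
None
```

The clip is off the box wall and clamped upright on both tabs, and the last pictures show the press shut. I handed the job in after about 14 s; no verdict is reported.

**How it was done:** I squeezed the pale wooden clip open and lifted it off the wall. The tool can't tilt here, so instead I gathered the tabs with the open clip turned 0.87 rad about the vertical. One jaw corner pushed the moving tab shut at about 4 N while the other jaw passed beside the fixed tab. I then turned the clip straight, lowered it about 16 mm over the tabs, released it and moved the arm away.

**Last checks, from triangulated images:**

| Check | Measured | Required |
|---|---|---|
| Barrel centre, x from tabs' middle | about 0 mm | within 20 mm |
| Barrel centre, y from tabs' middle | about -1.5 mm | within 20 mm |
| Barrel height above counter | about 134 mm | 115–142 mm |
| Lever-top spread | about 47 mm | 52 mm over the outsides when clamped on 14 mm |

- **Clip attitude:** the levers stand symmetrically about the centre line, at nearly equal heights of 184–187 mm, so the clip is upright.
- **Lever spread:** 47 mm was measured near mid-plate, which fits the 52 mm given for the outsides.
- **Other things on the counter:** everything the final top picture shows looks unmoved; the arm hides part of one red look-alike.
- **Not measured:** I judged the press shut and the clip holding it from the pictures only. The leaf angle and clamping force cannot be read directly.

No check failed. A single-camera estimate of the barrel's y gave -3 to -4.6 mm, depending on the height assumed, which is still well inside the limit.

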